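# Aim the panel lamp at the limb bone

### The arm

A 6-joint arm with a two-finger parallel gripper is mounted at the origin on the work surface. World frame = base frame: x ahead of the robot, y to its left, z up, the work surface at z = 0. Lengths are in m, angles in rad, forces in N, time in s.
With the tool pointing down it reaches from about 0.3 to 0.875 m from the base axis. Payload 6.4 kg.
Tool frame: the origin (TCP) lies between the finger pads; the fingertips stand 8 mm ahead of it and the grasp point (between the pads) lies 11 mm behind it; z points along the fingers, y is the direction in which the jaws open and shut (so a half turn about z gives the same grasp; the last joint's range is limited). The gripper opens to 85 mm and grips with 20 to 120 N. Pads are 22 mm wide; open, the fingers measure 114 mm over their backs; the gripper's body (76 mm by 85 mm) begins 54 mm behind the grasp point. The pads swing forward as they close: fully open they stand 13 mm farther back than shut.
Start: joints at [-1.329, 0.181, 1.607, -0, 1.354, -0.206], TCP at [0.249, -0.518, 0.239] pointing down, gripper open.
Joint ranges: [-2.99, 2.99], [-0.89, 2.07], [0.3, 2.58], [-1.14, 4.28], [0, 2.63], [-3.12, 3.12]. Speed limits (rad/s): [2.57, 2.57, 3.01, 3.14, 3.14, 3.14].

### API

Orientations are given as a unit quaternion [w, x, y, z].
In Python, from bench import monitor, viewer, workorder, spotter gives the robot as it stands. The module is installed in compiled form; this text tells all that it offers.
- The arm moves only by the tool move_arm, never from a script. Its argument "motion" is a list of rows, each a list of 3 entries, a list of its own where there are three numbers: the shift along the tool's x, y, z in units of 60 mm (1.0 is 60 mm), then the turn, a rotation vector about the tool's x, y, z in units of 8 degrees (1.0 is 8 degrees), then the opening in per cent of the stroke, from 0 (shut) to 100 (fully open). In form: [[[dx, dy, dz], [rx, ry, rz], grip], ...]. A call has 1 to 10 rows; each row is the pose to reach, as a shift and turn from the pose commanded when the call began, along the tool's axes at that moment; what a row does not reach only later rows make up. A row lasts 1/8 s, in which the tool goes at most 62.5 mm and 10.7 degrees, less where a joint would pass 70% of its speed; a pose out of reach is approached as far as the arm can. A call with a gripper value outside its range is refused whole. The fingers move at their own pace and stop on an object; the grip force is fixed at half the most. Time passes only in rows, so rows that repeat a pose let the fingers close. It gives the time, the measured TCP pose, the force and the opening at its end, in the units of the state.
- monitor.get_obs(): the state, without advancing time (a new reading comes with each control period).
- viewer.camera(name): name is "scene" or "top" or "wrist"; returns the picture (400x640x3 uint8, blue, green, red); there is no depth.
- viewer.calibration(name): a dict with "fovy" (degrees; the focal length in pixels is half the picture's height over the tangent of half this angle, whatever the lens; pixels are square), "cx", "cy" (the principal point, pixels), "distortion" ([k1, k2, p1, p2, k3] as OpenCV has them; the pictures are not rectified), "extrinsics" (4x4, takes a point from camera to world coordinates). Camera axes: x right, y down, z forward; pixel columns grow to the right and rows downward; lengths in m; the calibration is good to about 2 mm. A picture is of the moment at which its call begins: read the wrist's pose just before it. calibration takes no time and is no camera call; for the wrist camera it gives the pose at the moment of the call.
- workorder.hand_in(): hands the job in, once; it reports no verdict.
Trained networks look in the newest picture that a camera, given by its name, has taken for a name from the list of things; names that differ only in an ending like _2 or _b are one class to them, and where a whole thing is asked for, a point or a joint stands for the part that bears it (a point fixed in the world has none). Each returns a list of dicts, best first, with "score" (0 to 1); they miss things now and then, are a little off and sometimes report something else, mostly with a low value. They report only what shows in the picture. A call takes as long as a camera call. They do not tell look-alikes from the thing itself.
- spotter.search_frame(camera, name): "centre" ([column, row] as shares, 0 to 1, of the picture: columns of its width, rows of its height, amid what is visible of it).
- spotter.outline_of(camera, name): "region" (400x640 bool, what is visible of it) and "centre" ([column, row] as shares, 0 to 1, of the picture: columns of its width, rows of its height, amid what is visible of it).
The state is a dict: "time_s": time; "q": joint angles; "dq": joint speeds; "joint_efforts": joint torques, N m; "eef_pos": TCP position; "eef_rot": TCP orientation; "wrist_force": force on the tool from outside, world axes, zero at the start; "torque": the same for the moment, N m; "opening": opening from 0.0 (shut) to 1.0 (fully open).
Only numpy, scipy, OpenCV 4.12 (cv2) and the standard library are available. Lean on these libraries where they do the work, as an engineer would, in place of code of your own. Each camera call takes 0.05 s, during which the arm holds its last target. There are 200 camera calls.

### The job

At this fossil photo station the lamp still points straight out between the two specimen trays. Swivel and tilt its head so that it shines squarely at the limb bone (the long one with knobbed ends), the middle of the panel aimed at the middle of the bone, then let go of it. Leave both fossils and everything else on the table where they lie.

Things in the scene. Friction and masses are not known exactly. Their poses are not given: they have to be found in the camera images.
- lamp_base: Grey cast round foot of the LED panel lamp, 120 mm across and 23 mm high, too heavy to shift. Origin: centre of its underside, on the table and on the swivel axis. A stem rises from it to a steel U-shaped yoke (222 mm wide overall, bottom strip 124 mm above the table, uprights 22 mm wide beside the head's ends).
- lamp_swivel (a joint): Swivel of the yoke about the vertical axis of the base, rad; 0 = the lamp faces along the base's -x axis, positive turns it anticlockwise seen from above. Range -2.2 to 2.2. Stiff: needs about 0.2 N m and stays where it is left.
- lamp_tilt (a joint): Tilt of the lamp head about the horizontal axis through the yoke's ends, rad; 0 = the panel stands upright and shines level, positive tips its top edge forward so that it shines downward. Range -0.5 to 1.3. Balanced and stiff: needs about 0.3 N m and stays where it is left.
- lamp_head (a point): Centre of the lamp head, on the crossing of the swivel and tilt axes, 210 mm above the table; it never moves. The head is a flat black box 200 mm wide (its y), 130 mm high (its z, towards the top edge), 28 mm thick (its x), with a white diffuser in front. The light goes out of the front along its -x axis. A 32 mm round knob sticks out beyond the yoke at each end.
- head_top (a point): Middle of the head's top edge, 65 mm from the head's centre along its z; same axes. The top 35 mm of the head are smooth front and back and may be gripped there across the 28 mm thickness.
- gantry: Fixed aluminium camera gantry: two posts, 400 mm either side of the middle along its y axis, carry a crossbar. A camera sits on the bar 290 mm towards +y, its lens reaching about 110 mm forward (-x), none of it lower than the bar. Origin: on the table below the middle of the bar.
- bar_mid (a point): Middle of the crossbar, 420 mm above the table. The bar is 30 mm square and 830 mm long along the gantry's y. The lamp's swivel axis stands 42 to 58 mm in front (-x) of it, so a gripper coming straight down on the head fouls the bar: come with the tool leaning back to the front side.
- limb_bone: Brown fossil limb bone, loose, 128 mm long along its x, with two round knobs at each end (62 mm across, 36 mm high) and a 25 mm thick shaft. It lies on the foam of an open card tray. Origin: centre of its underside, 10 mm above the table.
- bone_mid (a point): Middle of the limb bone, 18 mm above its underside: the point to aim the lamp at.
- tray_a: Open brown card tray of the limb bone, 110 x 170 x 32 mm, fixed. Origin: centre of its underside. It stands in front of the lamp, to the left or to the right.
- tray_b: The same kind of tray, on the other side, with the vertebra. Origin: centre of its underside.
- vertebra: Grey-brown fossil vertebra, loose: a spool 62 mm across and 33 mm high with short side wings and a spine. Not to be lit or moved. Origin: centre of the spool's underside.
- scale_bar: White photo scale, 110 x 24 x 5 mm, loose, between the trays. Origin: centre of its underside.
- jar: Jar 54 mm across, 85 mm high, loose, beside the lamp. Origin: centre of its underside.
- brush: Brush 170 mm long along its x, loose, on the other side of the lamp. Origin: at its middle, on the table.
- caliper: Steel caliper 190 mm long along its x, loose, at the right (-y) side. Origin: middle of its beam, on the table.
- hammer: Hammer 260 mm long along its x, loose, at the left (+y) side. Origin: at its middle, on the table.
Not all that is in view belongs to the job. Leave any blue or pink look-alike of the limb_bone alone.

How it is judged:
At the end, for the whole second after the job is handed in: The lamp's centre line, straight out of the middle of its front face, passes within 40 mm sideways and within 40 mm up or down (measured square to the line) of the middle of the limb bone, the bone being in front of the panel; the lamp is at rest and let go (y of bone_mid in the frame of lamp_head between -0.04 and 0.04 m and z of bone_mid in the frame of lamp_head between -0.04 and 0.04 m and x of bone_mid in the frame of lamp_head below -0.1 m and velocity of joint lamp_swivel between -0.05 and 0.05 rad/s and velocity of joint lamp_tilt between -0.05 and 0.05 rad/s); the robot touches nothing.
It fails at once if a fossil (limb bone or vertebra) is moved by more than 20 mm (distance of any of limb_bone, vertebra from where it was at the start of the episode above 0.02 m).
It fails at once if another loose thing on the table (scale bar, jar, brush, caliper or hammer) is moved by more than 40 mm (distance of any of scale_bar, jar, brush, caliper, hammer from where it was at the start of the episode above 0.04 m).
It also fails if it takes over 35 s, if anything falls off the work surface, if the arm or the gripper's body presses on something with over 40 N, if the wrist force passes 120 N, or if a joint passes its speed limit or range.

## Working session

There is one attempt and no reset: what is moved stays moved. The work goes in short steps, Python scripts to look and compute and a tool call to move; the robot and the scene stay as the last step left them, time stands still between calls to the robot, and variables do not carry over. Pictures are saved under pics/ and viewed, about 8 in all and at most 12, crops included, and the job is handed in when it is done.

Besides the shell and the picture viewer there is one more tool, called after ">>>" in YAML: its name, and indented under it one key for each argument. move_arm: Moves the arm, as the interface text tells. Its arguments: {"type":"object","properties":{"motion":{"type":"array","items":{"type":"array"}}},"required":["motion"]}

```bash
mkdir -p pics; python3 - <<'E'
from bench import monitor, viewer, spotter
import cv2,numpy as np
for c in ("scene","top"):
    im=viewer.camera(c); cv2.imwrite(f"pics/{c}0.png",im)
    k=viewer.calibration(c); print(c,k["fovy"],k["cx"],k["cy"],k["distortion"],np.round(k["extrinsics"],3).tolist())
    for n in ("limb_bone","vertebra","lamp_base","lamp_head","jar","brush"):
        print(n,[(round(d["score"],2),round(d["centre"][0]*640),round(d["centre"][1]*400)) for d in spotter.search_frame(c,n)[:4]])
o=monitor.get_obs();print(o["time_s"],o["eef_pos"],o["eef_rot"],o["opening"])
E
```

```text
scene 57.71892095596188 321.87999312696877 196.5373357553728 [-0.06266861  0.          0.          0.          0.        ] [[0.673, 0.67, -0.315, 0.977], [0.74, -0.607, 0.291, -0.476], [0.004, -0.429, -0.903, 1.639], [0.0, 0.0, 0.0, 1.0]]
limb_bone [(0.75, 208, 258), (0.69, 241, 228), (0.64, 276, 237), (0.19, 280, 239)]
vertebra [(0.54, 331, 191), (0.25, 279, 237)]
lamp_base [(0.52, 345, 228)]
lamp_head [(0.74, 308, 271), (0.58, 346, 230)]
jar []
brush [(0.72, 305, 271)]
top 51.17869225345848 315.0398592806528 202.28835122392002 [-0.02893959  0.          0.          0.          0.        ] [[0.03, -0.998, 0.059, 0.432], [-0.999, -0.031, -0.011, -0.007], [0.013, -0.058, -0.998, 1.609], [0.0, 0.0, 0.0, 1.0]]
limb_bone [(0.85, 376, 229), (0.78, 398, 270), (0.78, 452, 269)]
vertebra [(0.73, 283, 127), (0.57, 278, 227)]
lamp_base [(0.85, 326, 159)]
lamp_head [(0.71, 373, 226), (0.67, 333, 155)]
jar [(0.52, 253, 174)]
brush [(0.56, 377, 174)]
0.7 [ 0.24898309 -0.51833296  0.23930039] [2.71380407e-05 9.75043521e-01 2.22013810e-01 4.73741102e-06] 0.9990939558897552
```

```bash
python3 - <<'E'
import cv2
im=cv2.imread("pics/top0.png"); cv2.imwrite("pics/topc.png",cv2.resize(im[80:320,180:500],None,fx=2.5,fy=2.5,interpolation=cv2.INTER_CUBIC))
E
```

```text
(no output)
```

View pics/topc.png

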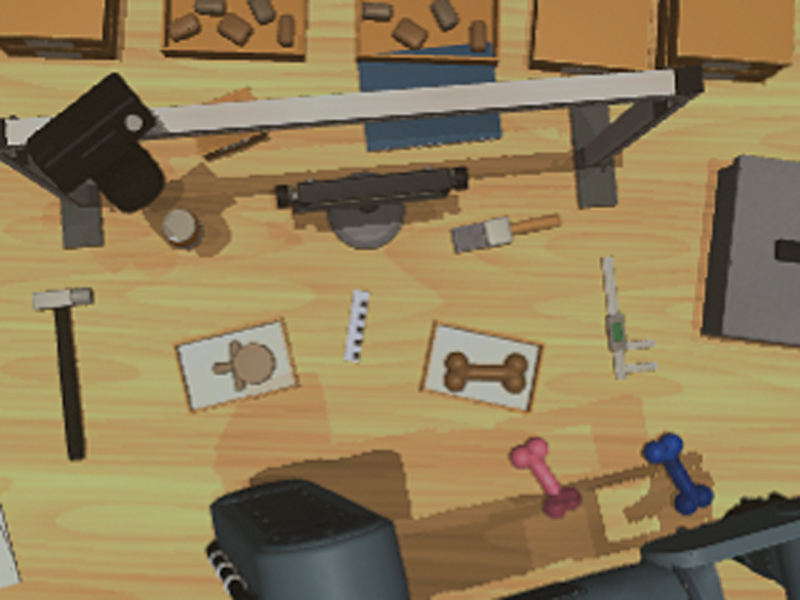

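View pics/scene0.png

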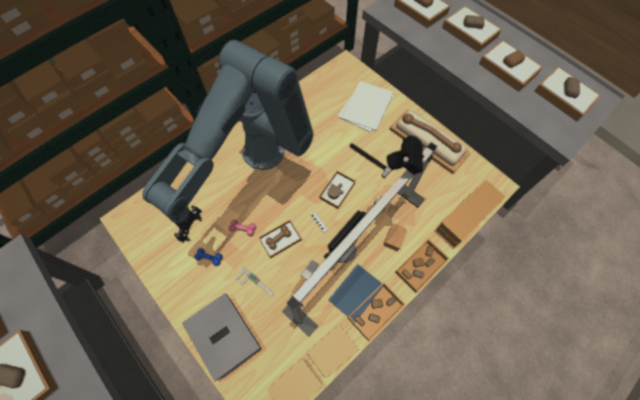

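The top view crop shows three candidates for the bone. The brown one in its card tray is at crop (485,373), full-picture (374,229). The pink one is at (398,270) and the blue one at (452,269), both lying on the bare table. The brown one fits the description, and this enlarged crop confirms it. The lamp's knobs are at crop (283,196) and (461,178), and the bar runs from (8,132) to (690,82).

```bash
cat > h.py <<'E'
import numpy as np,cv2
from bench import viewer
def cam(c):
    k=viewer.calibration(c); f=200/np.tan(np.radians(k["fovy"]/2))
    return np.array([[f,0,k["cx"]],[0,f,k["cy"]],[0,0,1]]),np.array(k["distortion"]),np.array(k["extrinsics"])
def toz(c,uv,z):
    K,D,E=cam(c); p=cv2.undistortPoints(np.array([[uv]],float),K,D)[0,0]
    d=E[:3,:3]@[p[0],p[1],1]; return E[:3,3]+d*(z-E[2,3])/d[2]
def proj(c,P):
    K,D,E=cam(c); M=np.linalg.inv(E); r=cv2.Rodrigues(M[:3,:3])[0]
    return cv2.projectPoints(np.array(P,float).reshape(-1,1,3),r,M[:3,3],K,D)[0][:,0]
E
python3 - <<'E'
from h import *
from bench import spotter
viewer.camera("top")
def cr(x,y): return (180+x/2.5,80+y/2.5)
for d in spotter.outline_of("top","limb_bone")[:3]:
    v,u=np.nonzero(d["region"]); (cx,cy),wh,a=cv2.minAreaRect(np.c_[u,v].astype(np.float32)); print("bone",d["score"],cx,cy,wh,toz("top",(cx,cy),.028).round(3))
for n,z in (("lamp_head",.21),("lamp_base",.023)):
  for d in spotter.outline_of("top",n)[:2]:
    v,u=np.nonzero(d["region"]); r=cv2.minAreaRect(np.c_[u,v].astype(np.float32)); print(n,d["score"],r,toz("top",r[0],z).round(3))
a=toz("top",cr(283,196),.21);b=toz("top",cr(461,178),.21);print("knobs",a,b,(a+b)/2,np.linalg.norm(a-b))
a=toz("top",cr(8,132),.42);b=toz("top",cr(690,82),.42);print("bar",a,b,(a+b)/2,np.linalg.norm(a-b))
for n,p in (("base arc L",(328,215)),("base R",(407,215)),("base bottom",(367,250))): print(n,toz("top",cr(*p),.01).round(3))
for n,p in (("jar",(180,225)),): print(n,toz("top",cr(*p),.085).round(3))
E
```

```text
bone 0.78 397.1153564453125 271.42303466796875 (33.004661560058594, 15.808956146240234) [ 0.274 -0.343  0.028]
bone 0.74 451.3614807128906 269.2762451171875 (33.889137268066406, 16.11454963684082) [ 0.287 -0.549  0.028]
bone 0.54 373.9339599609375 228.51885986328125 (30.14543342590332, 14.160534858703613) [ 0.433 -0.251  0.028]
lamp_head 0.57 ((328.2801513671875, 154.2614288330078), (10.468009948730469, 76.31842041015625), 84.20720672607422) [ 0.678 -0.063  0.21 ]
lamp_base 0.56 ((329.3310241699219, 163.44451904296875), (31.2229061126709, 76.39204406738281), 87.61405944824219) [ 0.676 -0.075  0.023]
knobs [0.6604577  0.05497871 0.21      ] [ 0.69296638 -0.18512196  0.21      ] [ 0.67671204 -0.06507162  0.21      ] 0.24229144594707672
bar [0.69054436 0.36463774 0.42      ] [ 0.77615046 -0.42363297  0.42      ] [ 0.73334741 -0.02949761  0.42      ] 0.7929054879550493
base arc L [ 0.666 -0.006  0.01 ]
base R [ 0.67  -0.128  0.01 ]
base bottom [ 0.613 -0.068  0.01 ]
jar [0.633 0.21  0.085]
```

```bash
cat >> h.py <<'E'
from scipy.spatial.transform import Rotation as R
from bench import monitor
C=np.array([.676,-.066,.21]); B=np.array([.433,-.251,.028])
def Rt(yaw,lean):  # tool: z = -head z, y = head x
    H=(R.from_euler('z',yaw)*R.from_euler('y',-lean)).as_matrix()
    return np.c_[np.cross(H[:,0],-H[:,2]),H[:,0],-H[:,2]]
def pose(yaw,lean,off,back=0.):  # off: (x,z) of TCP from C in the yaw frame; back: retreat along tool z
    M=Rt(yaw,lean); return C+R.from_euler('z',yaw).apply([off[0],0,off[1]])-back*M[:,2],M
def onaxis(yaw,lean,r): return pose(yaw,lean,(-r*np.sin(lean),r*np.cos(lean)))
def units(p,M,o=None):
    o=o or monitor.get_obs(); q=o["eef_rot"]; T=R.from_quat([q[1],q[2],q[3],q[0]])
    s=T.inv().apply(p-o["eef_pos"])/.06; t=(T.inv()*R.from_matrix(M)).as_rotvec(degrees=True)/8
    return s.round(2).tolist(),t.round(2).tolist()
E
python3 - <<'E'
from h import *
print(units(*pose(.13,.44,(0,.05),.13)),pose(.13,.44,(0,.05),.13)[0])
E
```

```text
([8.8, -4.0, -2.31], [-2.73, 1.97, -8.82]) [ 0.62109511 -0.07317812  0.37761772]
```

>>> move_arm:
  motion:
    - [[2.0, -0.9, -1.2], [0, 0, -1], 100]
    - [[3.2, -1.45, -1.6], [-0.5, 0.3, -2.5], 100]
    - [[4.4, -2.0, -1.8], [-1, 0.7, -4], 100]
    - [[5.6, -2.5, -2.0], [-1.5, 1.1, -5.5], 100]
    - [[6.8, -3.1, -2.1], [-2.0, 1.5, -7], 100]
    - [[7.8, -3.6, -2.3], [-2.5, 1.8, -8], 100]
    - [[8.8, -4.0, -2.31], [-2.73, 1.97, -8.82], 100]
    - [[8.8, -4.0, -2.31], [-2.73, 1.97, -8.82], 100]
    - [[8.8, -4.0, -2.31], [-2.73, 1.97, -8.82], 100]
    - [[8.8, -4.0, -2.31], [-2.73, 1.97, -8.82], 100]

```text
time_s: 2.15
eef_pos: [0.6222, -0.0709, 0.3786]
eef_rot: [0.145, 0.643, 0.734, 0.164]
wrist_force: [-0.7, -0.9, -0.5]
opening: 1.005
```

```bash
python3 - <<'E'
from h import *
o=monitor.get_obs();print(o["time_s"],o["eef_pos"],o["q"],o["wrist_force"])
print(units(*pose(.13,.44,(0,.05),.13)))
im=viewer.camera("wrist")
H=np.array([[-.014,y,z] for y in(-.1,.1) for z in(.065,)]+[[.014,y,.065] for y in (-.1,.1)])
P=C+R.from_euler('z',.13).apply(H); 
for p in proj("wrist",P): print(p); cv2.circle(im,tuple(int(v) for v in p),3,(0,0,255),1)
cv2.imwrite("pics/w1.png",im)
E
```

```text
2.15 [ 0.62221689 -0.07085316  0.37860599] [-0.41624298 -0.06692701  1.64822258  0.24160849  1.18700437 -0.5965683 ] [-0.73234241 -0.94101229 -0.48400715]
([-0.04, -0.03, 0.0], [0.01, 0.0, 0.01])
[311.26122799 320.16451617]
[309.17530492  59.50744628]
[341.32442643 311.52160713]
[346.32805317  61.42145856]
```

View pics/w1.png

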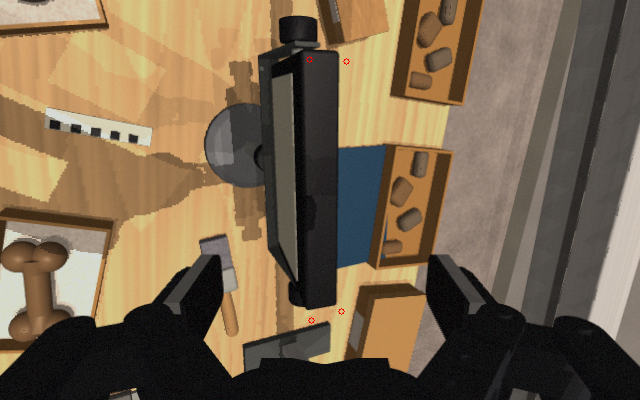

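The wrist view shows the head's top face with corners near (298,52), (338,52), (336,304) and (300,308). The predicted corners (red) are about 10 px off, so I'll refit the head's centre and yaw.

```bash
python3 - <<'E'
from h import *
from scipy.optimize import least_squares
H=np.array([[-.014,.1,.065],[.014,.1,.065],[.014,-.1,.065],[-.014,-.1,.065]])
uv=np.array([[298,52],[338,52],[336,304],[300,308]])
K,D,E=cam("wrist")
f=lambda v:(proj("wrist",[v[0],v[1],.21]+R.from_euler('z',v[2]).apply(H))-uv).ravel()
s=least_squares(f,[.676,-.066,.13],x_scale=[.01,.01,.1]);print(s.x,s.fun.round(1))
# bone seen in the wrist view, middle about px (38,290)
print(toz("wrist",(38,290),.04),toz("wrist",(38,290),.028))
c=s.x; d=B-np.array([c[0],c[1],.21]); yw=np.arctan2(-d[1],-d[0]);print("goal yaw",yw,"tilt",np.arctan2(-d[2],np.hypot(*d[:2])))
E
```

```text
[ 0.66835434 -0.06007228  0.13291116] [ 1.  -4.3 -0.6 -1.9 -1.4  2.4  3.8  7. ]
[ 0.43854913 -0.23752107  0.04      ] [ 0.43546002 -0.24360668  0.028     ]
goal yaw 0.6815542122796083 tilt 0.5408180350826121
```

```bash
sed -i 's/^C=.*/C=np.array([.670,-.062,.21]); B=np.array([.434,-.247,.028])/' h.py; python3 - <<'E'
from h import *
print(units(*pose(.13,.33,(.004,.039),.08)));print(units(*pose(.13,.33,(.004,.039))))
E
```

```text
([0.0, -0.02, 1.0], [0.81, -0.01, 0.02])
([-0.0, -0.17, 2.32], [0.81, -0.01, 0.02])
```

>>> move_arm:
  motion:
    - [[0, 0, 0.3], [0.4, 0, 0], 70]
    - [[0, 0, 0.7], [0.81, 0, 0], 70]
    - [[0, -0.02, 1.0], [0.81, 0, 0], 70]
    - [[0, -0.07, 1.4], [0.81, 0, 0], 70]
    - [[0, -0.12, 1.8], [0.81, 0, 0], 70]
    - [[0, -0.15, 2.1], [0.81, 0, 0], 70]
    - [[0, -0.17, 2.3], [0.81, 0, 0], 70]
    - [[0, -0.17, 2.3], [0.81, 0, 0], 70]

```text
time_s: 3.2
eef_pos: [0.6699, -0.0669, 0.2477]
eef_rot: [0.107, 0.651, 0.742, 0.122]
wrist_force: [-0.2, -1.2, 0.2]
opening: 0.701
```

```bash
python3 - <<'E'
from h import *
o=monitor.get_obs();print(o["time_s"],o["eef_pos"],o["wrist_force"],o["torque"],o["opening"])
cv2.imwrite("pics/w2.png",viewer.camera("wrist"))
print(units(*onaxis(.13,.45,.041)))
print(units(*onaxis(.13,.545,.041)))
E
```

```text
3.2 [ 0.66988929 -0.06693691  0.24774576] [-0.24959196 -1.16028224  0.21149087] [-0.04759685  0.14329759 -0.01087046] 0.7009572599480741
([0.08, -0.29, -0.06], [-0.88, 0.0, -0.0])
([0.08, -0.35, -0.05], [-1.56, 0.0, -0.0])
```

View pics/w2.png

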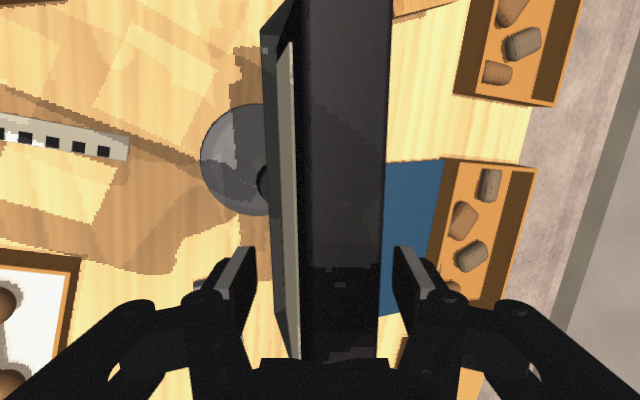

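The head sits between the fingers: left pad at about (240,285), right pad at (410,280), head edges at x≈295 and 380. Nothing is touching. Next I tip it forward and then close.

>>> move_arm:
  motion:
    - [[0.04, -0.12, -0.02], [-0.5, 0, 0], 70]
    - [[0.08, -0.24, -0.05], [-0.9, 0, 0], 70]
    - [[0.08, -0.35, -0.05], [-1.56, 0, 0], 70]
    - [[0.08, -0.35, -0.05], [-1.56, 0, 0], 70]
    - [[0.08, -0.35, -0.05], [-1.56, 0, 0], 40]
    - [[0.08, -0.35, -0.05], [-1.56, 0, 0], 20]
    - [[0.08, -0.35, -0.05], [-1.56, 0, 0], 0]
    - [[0.08, -0.35, -0.05], [-1.56, 0, 0], 0]
    - [[0.08, -0.35, -0.05], [-1.56, 0, 0], 0]

```text
time_s: 4.38
eef_pos: [0.6522, -0.066, 0.2501]
eef_rot: [0.181, 0.635, 0.723, 0.203]
wrist_force: [-0.3, 0.8, 11.1]
opening: 0.315
```

```bash
python3 - <<'E'
from h import *
o=monitor.get_obs();print(o["time_s"],o["eef_pos"],o["wrist_force"],o["torque"],o["opening"])
d=B-C;yw=np.arctan2(-d[1],-d[0]);t=np.arctan2(-d[2],np.hypot(*d[:2]));print(yw,t)
print(units(*onaxis(.13,.545,.041)))
for k in range(1,6):
    y=.13+(yw-.13)*k/5; print(units(*onaxis(y,t,.041)))
E
```

```text
4.375 [ 0.65224928 -0.06601151  0.25011024] [-0.31098479  0.80986174 11.14875326] [ 0.19003671 -1.01756004  0.08042882] 0.3154115827125112
0.6648454318960376 0.5455017797362762
([0.03, -0.09, 0.04], [0.05, 0.03, 0.01])
([-0.01, -0.09, 0.05], [0.04, 0.43, -0.64])
([-0.05, -0.08, 0.05], [0.04, 0.83, -1.3])
([-0.08, -0.07, 0.05], [0.04, 1.23, -1.95])
([-0.12, -0.06, 0.06], [0.04, 1.63, -2.6])
([-0.15, -0.05, 0.07], [0.04, 2.03, -3.26])
```

>>> move_arm:
  motion:
    - [[-0.02, 0, 0], [0, 0.2, -0.32], 0]
    - [[-0.04, 0, 0], [0, 0.4, -0.65], 0]
    - [[-0.06, 0.01, 0], [0, 0.6, -0.97], 0]
    - [[-0.08, 0.01, 0.01], [0, 0.8, -1.3], 0]
    - [[-0.1, 0.02, 0.01], [0, 1.0, -1.63], 0]
    - [[-0.11, 0.02, 0.01], [0, 1.2, -1.95], 0]
    - [[-0.13, 0.03, 0.02], [0, 1.4, -2.28], 0]
    - [[-0.15, 0.03, 0.02], [0, 1.6, -2.6], 0]
    - [[-0.17, 0.04, 0.03], [0, 1.8, -2.93], 0]
    - [[-0.18, 0.04, 0.03], [0, 2.0, -3.26], 0]

```text
time_s: 5.62
eef_pos: [0.6576, -0.0781, 0.2502]
eef_rot: [0.122, 0.422, 0.865, 0.243]
wrist_force: [8.6, -4.2, 7.6]
opening: 0.32
```

```bash
python3 - <<'E'
from h import *
o=monitor.get_obs();print(o["time_s"],o["eef_pos"],o["wrist_force"],o["torque"],o["opening"])
print(units(*onaxis(.665,.5455,.041)))
q=o["eef_rot"];M=R.from_quat([q[1],q[2],q[3],q[0]]).as_matrix();H=np.c_[M[:,1],-M[:,0],-M[:,2]] # head x,y,z
H=np.c_[M[:,1],np.cross(-M[:,2],M[:,1]),-M[:,2]]
print("bone in head frame if aligned with the tool",H.T@(B-C))
im=viewer.camera("top");cv2.imwrite("pics/t3.png",cv2.resize(im[100:280,230:470],None,fx=3,fy=3,interpolation=cv2.INTER_CUBIC))
E
```

```text
5.625 [ 0.65760128 -0.07809197  0.25021553] [ 8.62721531 -4.24644346  7.64600188] [ 0.12280273 -1.71200231 -1.2128342 ] 0.3200944480570829
([0.08, -0.07, 0.06], [0.03, 0.06, 0.01])
bone in head frame if aligned with the tool [-3.50773587e-01  3.00795626e-04  1.67330275e-03]
```

View pics/t3.png

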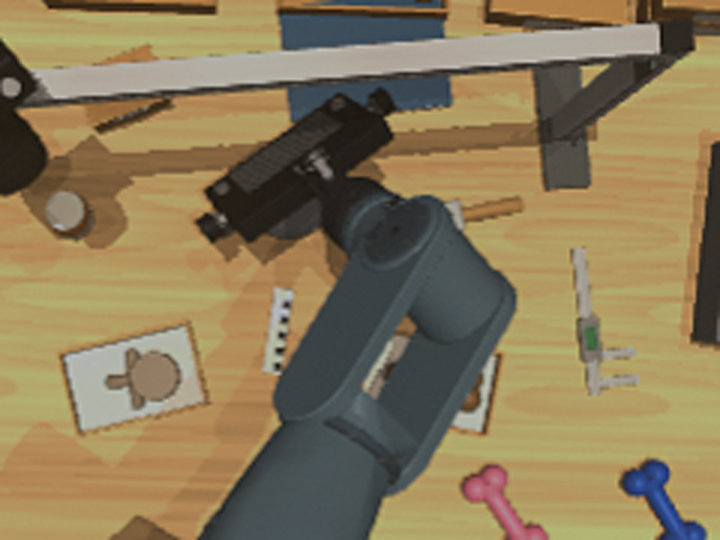

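The head has swivelled towards the brown bone, with its knobs at crop (212,228) and (381,102). Everything else is in place. Now I release it and back out along the tool axis.

>>> move_arm:
  motion:
    - [[0, 0, 0], [0, 0, 0], 50]
    - [[0, 0, 0], [0, 0, 0], 70]
    - [[0, 0, 0], [0, 0, 0], 75]
    - [[0, 0, -0.3], [0, 0, 0], 75]
    - [[0, 0, -0.8], [0, 0, 0], 75]
    - [[0, 0, -1.5], [0, 0, 0], 75]
    - [[0, 0, -2.3], [0, 0, 0], 75]
    - [[0, 0, -3.0], [0, 0, 0], 75]
    - [[0, 0, -3.0], [0, 0, 0], 75]
    - [[0, 0, -3.0], [0, 0, 0], 75]

```text
time_s: 6.92
eef_pos: [0.5795, -0.1331, 0.3984]
eef_rot: [0.117, 0.422, 0.865, 0.242]
wrist_force: [0.3, -0.0, -0.3]
opening: 0.749
```

```bash
python3 - <<'E'
from h import *
o=monitor.get_obs();print(o["time_s"],o["eef_pos"],o["wrist_force"],o["torque"],o["opening"])
im=viewer.camera("wrist");
H=np.array([[sx,sy,sz] for sz in(.065,-.065) for sx in (-.014,.014) for sy in (.1,-.1)])
P=C+(R.from_euler('z',.665)*R.from_euler('y',-.5455)).apply(H)
for p in proj("wrist",P): cv2.circle(im,tuple(int(v) for v in p),3,(0,0,255),1)
for p in proj("wrist",[B]): cv2.circle(im,tuple(int(v) for v in p),3,(0,255,0),1); print(p)
cv2.imwrite("pics/w4.png",im)
E
```

```text
6.925 [ 0.57948056 -0.13314196  0.39838585] [ 0.33115316 -0.01608766 -0.31913309] [-0.16640645  0.2203885  -0.01837937] 0.749245856102451
[ -8.62164401 169.42836733]
```

View pics/w4.png

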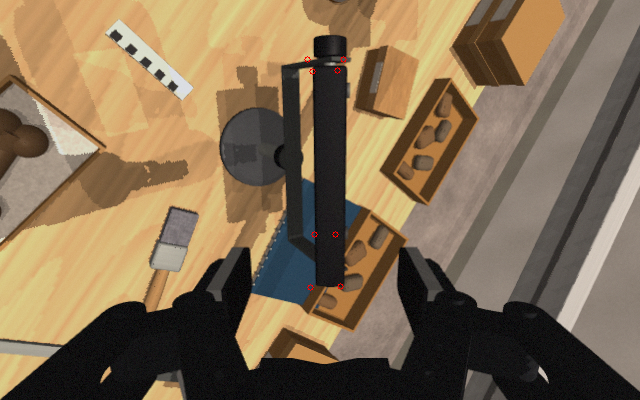

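The released head is edge-on to the wrist camera. Its top corners lie within about 5 px (roughly 4 mm) of the predicted red points, so the tilt and swivel match the aim. The gripper is clear and the wrist force is near zero.

```bash
python3 -c "
from bench import workorder; print(workorder.hand_in())"
```

```text
the job is handed in; nothing more can be done
None
```

I turned the lamp to face the brown limb bone in its tray, then let go, backed the gripper clear and handed the job in. It took about 7 s of the 35 s on the robot's clock, and no verdict is reported.

I tipped the head forward with the back finger, closed on its top edge, and swivelled it about 0.53 rad to a tilt of about 0.545 rad.

- **Aim:** before release, taking the head as aligned with the gripper, the lamp's centre line passed within about 2 mm of the bone's middle, against an allowed 40 mm. My estimates of the head and bone positions are each good to about 1 cm.
- **After release:** in the wrist picture the head's top corners lay within about 8 px (about 6 mm) of where they should be. The wrist force was under 0.5 N.
- **Disagreements:** the first top-view estimate of the head's position was about 1 cm off the wrist-camera fit, so I used a mean weighted towards the fit. The two bone measurements differed by about 8 mm.
- **Not checked:** I did not measure the fossils or loose things again at the end. The arm hid most of the bone and its tray in the last top view, but I saw no sign of contact.

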